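# Hang the hand mirror on the hook inside the vanity cabinet

## Task

Take the blue hand mirror out of its wooden stand, reach it down through the narrow opening in the top of the vanity cabinet without knocking the cabinet, and hang it by its eye on the red hook inside. Where along its rail the hook is clamped is not measured, so find it gently by feel and never force the mirror against it; lower the mirror until the hook carries it, let go, and leave the other things on the table where they are.

Things in the scene. Friction and masses are not known exactly. Their poses are not given: they have to be found in the camera images.
- mirror: Blue hand mirror, about 160 g, upright in the stand, handle up. Origin: centre of its underside; z up the handle, x normal to the glass, y across. Board 8 thick (x), 64 wide (y), 114 tall; handle 14 (x) by 16 (y), from 114 to 184 above the underside. Front and back are alike; it may hang either way round.
- mirror_eye (a point): Centre of the mirror's eye, 92 above its underside: a window right through the board along x, 12 wide, 24 tall (80 to 104 above the underside), its top corners cut off at 45 degrees by 4.
- mirror_grip (a point): Point on the handle's axis, 160 above the mirror's underside: grip here from above, closing across the 14 mm thickness, and the fingers stay above the cabinet.
- stand: Fixed pale wooden block 60 (x) by 100 (y) by 40 tall, origin at the centre of its underside. The mirror stands in its slot (10 by 67, floor 8 above the underside), mirror x along stand x; it comes out straight up.
- cabinet: Fixed cabinet 150 (x) by 270 (y) by 150 tall, brown with white top, drawer knobs on its +x face. Origin: centre of its underside, z up. The opening is a well down through the top, centred, 60 (x) by 150 (y), straight walls, floor 6 above the underside. Neither mirror nor robot may knock it, its well included (a brush under 1 N is tolerated).
- rail: Dark steel rail 150 long (y) on the well's -x wall, axes parallel to the cabinet's. It bears a red hook on a pad 24 wide, 20 tall, clamped up to 28 to either side (y) of the middle: unreported, different each time, rigid. Origin: middle of the rail in y, level with the hook's shank (27 below the cabinet's top), in x at the pad's front face (6 before the rail, 12 before the wall).
- hook_front (a point): Point at rail x = 19, y = 0, z = 0. The hook, wherever clamped along y, is a 6 mm round bar: shank from the pad along +x, then an upturned tip, centred at x = 16, to 12 above the shank's axis; 13 from pad to tip. A mirror pushed along -x stops with its near face at x = 19 if its board meets the tip, but goes on to the pad or rail if the tip enters the eye or passes beside the board.
- hung_eye (a point): Point at rail x = 6.5, y = 0, z = -9. The hung mirror's eye centre is at this height and about this x (y wherever the hook is), its underside then 16 above the well's floor. To go over the tip, the eye's centre must be about 4.5 above the shank's axis. The hook alone can carry it. Keep the push on hook and rail under 20 N.
- perfume: Amber glass bottle, 68 diameter, 120 tall, origin at the centre of its underside: a bystander, to be left alone.
- clock: Black alarm clock 40 by 80 by 64 tall, origin at the centre of its underside: a bystander, to be left alone.
- cream: Blue jar 36 diameter, 34 tall, standing on the +y end of the cabinet's top: a bystander, to be left alone.
Mind the look-alikes: they are no part of the job. There is more than one size of the mirror; the job needs the larger. Of the things that look like the stand, the smaller one is meant.

How it is judged (in metres and radians):
On the way:
1. the mirror has been lifted clear of the stand (z of mirror in the frame of stand above 0.045 m), for 0.1 s.
At the end, for the whole second after the job is handed in: The mirror hangs at rest by its eye on the hook, released: eye centre 0 to 15 mm in front of the carriage pad's face and 5 to 14 mm below the shank axis, within 0.2 rad of upright, carried by the hook, touching no part of the cabinet (x of mirror_eye in the frame of rail between 0 and 0.015 m and z of mirror_eye in the frame of rail between -0.014 and -0.005 m and horizontal distance between mirror_eye and rail below 0.045 m and angle between mirror's own z axis and vertical below 0.2 rad and linear speed of mirror below 0.03 m/s and contact force between mirror and rail above 0.3 N and contact force between mirror and cabinet below 0.1 N and contact force between mirror and the fingers below 0.1 N).
It fails at once if the mirror knocks against the cabinet (over 1 N) (contact force between mirror and cabinet above 1 N).
It fails at once if the robot knocks against the cabinet (over 1 N) (contact force between any of the arm, the fingers and cabinet above 1 N).
It fails at once if the mirror is forced against the hook or rail (over 20 N) (contact force between mirror and rail above 20 N).
It fails at once if a bystander is moved by more than 20 mm (distance of any of perfume, clock, cream from where it was at the start of the episode above 0.02 m).
It also fails if it takes over 72 s, if anything falls off the work surface, if the arm or the gripper's body presses on something with over 40 N, if the wrist force passes 120 N, or if a joint passes its speed limit or range.

## Robot

A 6-joint arm with a two-finger parallel gripper is mounted at the origin on the work surface. World frame = base frame: x ahead of the robot, y to its left, z up, the work surface at z = 0. Lengths are in m, angles in degrees, forces in N, time in s.
With the tool pointing down it reaches from about 0.4 to 0.825 m from the base axis. Payload 7 kg.
Tool frame: the origin (TCP) lies at the very end of the fingers, on their centre line; the grasp point (between the pads) lies 19 mm behind it; z points along the fingers, y is the line along which they close (so a half turn about z gives the same grasp; the last joint's range is limited). The gripper opens to 88 mm and grips with 3 to 60 N. Pads are 19 mm wide; open, the fingers measure 130 mm over their backs; the gripper's body (78 mm by 193 mm) begins 47 mm behind the grasp point.
Start: joints at [-50.644, 20.546, 0.682, 0, -70.136, -16.507], TCP at [0.262, -0.622, 0.227] pointing down, gripper open.
Joint ranges: [-176.03, 176.03], [-82.01, 121.73], [-58.28, 71.71], [-173.87, 95.51], [-174.79, -0.11], [-173.66, 173.66]. Speed limits (degrees/s): [136.94, 136.94, 172.46, 180, 180, 180].

## Interface

Orientations are given as [roll, pitch, yaw] about the fixed x, y, z axes, in that order (R = Rz(yaw) Ry(pitch) Rx(roll)).
In Python, from plant import get_state, capture, close_job, regions_of gives the robot as it stands.
- The arm moves only by the tool jog_arm, never from a script. Its argument "moves" is a list of rows, each a list of 3 entries, a list of its own where there are three numbers: the shift along the tool's x, y, z in cm, then the turn about the tool's z in degrees, then the finger opening in cm, from 0 to 8.76. A call has 1 to 12 rows; each row shifts and turns the commanded pose from where the row before left it, along the tool's axes as they then stand; what a row does not reach is not made up. A row lasts 1/8 s, in which the tool goes at most 62.5 mm and 10.7 degrees, less where a joint would pass 70% of its speed; a pose out of reach is approached as far as the arm can. A call is refused whole if a number of a shift passes 6.25 or a number of a turn 10.7, either way. A call with a gripper value outside its range is refused whole. The fingers move at their own pace and stop on an object; "newtons" is the grip in N (left out, the last holds). Time passes only in rows, so rows that do not move let the fingers close. It gives the time, the measured TCP pose, the force, the opening and the grip force at its end, in the units of the state.
- get_state(): the state, without advancing time (a new reading comes with each control period).
- capture(name): name is "scene" or "top"; returns a dict with "pixels" (420x560x3 uint8, blue, green, red), "mtx" (3x3 intrinsics, pixels), "world_from_camera" (4x4, takes a point from camera to world coordinates). Camera axes: x right, y down, z forward; pixel columns grow to the right and rows downward; lengths in m; the calibration is good to about 2 mm. A picture is of the moment at which its call begins. There is no depth.
- close_job(): hands the job in; it is judged then, once.
Trained networks look in a picture, given as the dict that the camera call returned (one of the last four; its "shot" number tells which), for a name from the list of things; names that differ only in an ending like _2 or _b are one class to them, and where a whole thing is asked for, a point or a joint stands for the part that bears it (a point fixed in the world has none). Each returns a list of dicts, best first, with "confidence" (0 to 1); they miss things now and then, are a little off and sometimes report something else, mostly with a low value. They report only what shows in the picture. A call takes as long as a camera call. They do not tell look-alikes from the thing itself.
- regions_of(picture, thing): "pixels" (420x560 bool, what is visible of it) and "pixel" ([column, row] in pixels, amid what is visible of it).
The state is a dict: "time_s": time; "joints": joint angles; "qd": joint speeds; "joint_torque": joint torques, N m; "tcp_pos": TCP position; "eef_rot": TCP orientation; "contact_force": force on the tool from outside, world axes, zero at the start; "moment": the same for the moment, N m; "gripper_width": finger opening in m; "gripper_force": force on a finger pad.
Only numpy, scipy, OpenCV 4.12 (cv2) and the standard library are available. Lean on these libraries where they do the work, as an engineer would, in place of code of your own. Each camera call takes 0.05 s, during which the arm holds its last target. There are 200 camera calls.

## Working session

There is one attempt and no reset: what is moved stays moved. The work goes in short steps, Python scripts to look and compute and a tool call to move; the robot and the scene stay as the last step left them, time stands still between calls to the robot, and variables do not carry over. Pictures are saved under pics/ and viewed, at most 10 in all, crops included, and the job is handed in when it is done.

Besides the shell and the picture viewer there is one more tool, called after "Request:" by a JSON object that holds its "fn" and its "kwargs". jog_arm: Moves the arm, as the interface text tells. Its arguments: {"type":"object","properties":{"moves":{"type":"array"},"newtons":{"type":"number"}},"required":["moves"]}

```bash
mkdir -p pics; ls
cat > h.py <<'E'
import numpy as np, cv2
from plant import get_state, capture, close_job, regions_of
def proj(p,P):
    T=np.linalg.inv(p["world_from_camera"]); P=np.atleast_2d(P); c=P@T[:3,:3].T+T[:3,3]; u=c@np.array(p["mtx"]).T; return u[:,:2]/u[:,2:]
def ray(p,uv):
    T=np.array(p["world_from_camera"]); d=T[:3,:3]@np.linalg.solve(np.array(p["mtx"]),[uv[0],uv[1],1.]); return T[:3,3],d/np.linalg.norm(d)
def onz(p,uv,z):
    o,d=ray(p,uv); return o+d*(z-o[2])/d[2]
def tri(pa,ua,pb,ub):
    o1,d1=ray(pa,ua);o2,d2=ray(pb,ub); s=np.linalg.lstsq(np.c_[d1,-d2],o2-o1,rcond=None)[0]
    a=o1+s[0]*d1;b=o2+s[1]*d2; return (a+b)/2,np.linalg.norm(a-b)
E
python3 - <<'E'
from h import *
s=get_state(); print(s)
for n in("scene","top"):
    p=capture(n); cv2.imwrite(f"pics/{n}1.png",p["pixels"]); print(n,np.round(p["world_from_camera"],3).tolist(),np.round(p["mtx"],1).tolist())
    for t in("mirror","stand","cabinet","rail","perfume","clock","cream"):
        for r in regions_of(p,t):
            x=np.argwhere(r["pixels"]); print(t,round(r["confidence"],2),np.round(r["pixel"]),len(x),x.min(0)[::-1],x.max(0)[::-1])
E
```

```text
pics
{'time_s': 0.0, 'joints': array([-5.06455102e+01,  2.05925184e+01,  6.34571183e-01, -1.96081625e-02,
       -7.01356314e+01, -1.65085343e+01]), 'qd': array([ 0.02237717,  0.03608724,  0.05156613,  0.01317354,  0.04098812,
       -0.11730888]), 'joint_torque': array([ 7.97143207e-05, -5.82714200e+01,  2.93051541e+01,  6.99694142e+00,
        6.72103168e-03, -1.69092427e-04]), 'tcp_pos': array([ 0.26187812, -0.62160861,  0.22561813]), 'eef_rot': array([ 1.79905041e+02, -8.92060866e-03, -1.57160715e+02]), 'contact_force': array([0.64762572, 0.6876673 , 0.21258853]), 'moment': array([ 0.0035649 , -0.01114642, -0.01995056]), 'gripper_force': 0.0, 'gripper_width': 0.08748299696012708}
scene [[-0.73, 0.568, -0.379, 0.937], [0.683, 0.595, -0.424, 0.386], [-0.015, -0.569, -0.822, 1.018], [0.0, 0.0, 0.0, 1.0]] [[465.5, 0.0, 270.7], [0.0, 465.5, 200.6], [0.0, 0.0, 1.0]]
mirror 0.91 [244. 158.] 393 [236 137] [252 173]
mirror 0.65 [211. 167.] 653 [199 144] [225 189]
stand 0.98 [240. 118.] 1589 [213 100] [264 135]
stand 0.79 [219. 192.] 772 [193 177] [237 206]
stand 0.3 [210. 171.] 659 [199 1
[... 210 characters left out ...]
am 0.79 [348. 292.] 372 [339 282] [358 305]
top [[0.013, -0.988, 0.152, 0.332], [-1.0, -0.017, -0.023, -0.044], [0.026, -0.152, -0.988, 1.456], [0.0, 0.0, 0.0, 1.0]] [[476.0, 0.0, 274.5], [0.0, 476.0, 211.8], [0.0, 0.0, 1.0]]
mirror 0.72 [340. 206.] 131 [326 200] [349 214]
stand 0.82 [385. 280.] 1337 [360 259] [411 306]
stand 0.68 [330. 212.] 478 [316 197] [352 225]
stand 0.24 [173. 188.] 163 [164 183] [178 196]
cabinet 0.64 [211. 203.] 5681 [159 170] [262 238]
rail 0.38 [174. 188.] 151 [165 183] [178 196]
perfume 0.79 [343. 157.] 489 [329 146] [353 172]
clock 0.91 [275. 261.] 366 [261 255] [288 271]
clock 0.54 [210. 210.] 39 [207 205] [215 212]
cream 0.61 [172. 187.] 155 [164 183] [178 196]
```

```bash
sleep 1; ls pics
```

```text
scene1.png
top1.png
```

Run:
```python
import cv2
a=cv2.imread("pics/scene1.png")[80:360,130:400];b=cv2.imread("pics/top1.png")[130:330,140:430]
cv2.imwrite("pics/sc.png",cv2.resize(a,None,fx=2.1,fy=2.1,interpolation=2));cv2.imwrite("pics/tc.png",cv2.resize(b,None,fx=2.7,fy=2.7,interpolation=2))
```

```text
(no output)
```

View pics/sc.png

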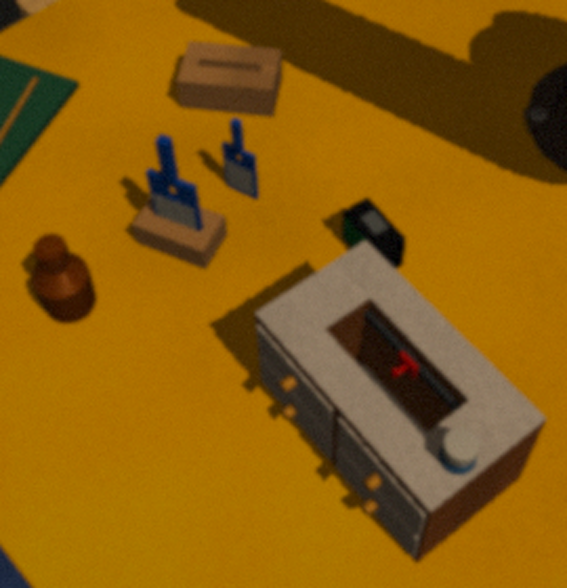

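View pics/tc.png

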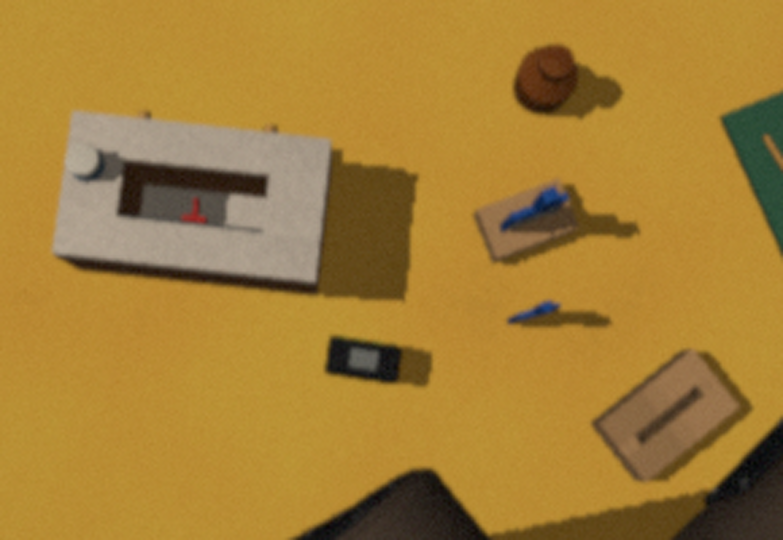

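Candidates for the mirror are the large one in the small block (scene 211,167; top 340,206) and the small free-standing one (scene 244,158; top about 337,246). For the stand they are the small block (scene 219,192) and the large empty block (scene 240,118). I choose the large mirror in the small block. The red hook is visible at about scene (322,253) and top (212,208). The crop already checks this choice.

```bash
cat >> h.py <<'E'
from scipy.optimize import minimize
K=4
def Rz(a): c,s=np.cos(a),np.sin(a); return np.array([[c,-s,0],[s,c,0],[0,0,1.]])
def box(x,y,z0,z1): return np.array([[a,b,c] for a in(-x/2,x/2) for b in(-y/2,y/2) for c in(z0,z1)])
def render(p,hulls,pose,holes=()):
    m=np.zeros((420*K,560*K),np.uint8)
    for hs,v in((hulls,1),(holes,0)):
        for h in hs:
            q=(proj(p,h@Rz(pose[2]).T+[pose[0],pose[1],0])+.5)*K-.5
            cv2.fillConvexPoly(m,cv2.convexHull(np.round(q*16).astype(np.int32)),v,shift=4)
    return m
def fit(pics,masks,hulls,x0,holes=(),step=(.006,.006,.08)):
    M=[cv2.resize(m.astype(np.float32),None,fx=K,fy=K,interpolation=1) for m in masks]
    def f(x):
        c=0
        for p,m in zip(pics,M):
            r=render(p,hulls,x,holes); c+=np.abs(r-m).sum()/m.sum()
        return c
    x=np.array(x0,float)
    for k in(1,.4): x=minimize(f,x,method="Nelder-Mead",options=dict(initial_simplex=np.vstack([x]+[x+k*np.eye(3)[i]*step[i] for i in range(3)]),maxiter=70)).x
    return x,f(x)
E
python3 - <<'E'
from h import *
P=[capture("scene"),capture("top")]
def reg(p,t,uv):
    R=[r for r in regions_of(p,t) if np.hypot(*(np.array(r["pixel"])-uv))<14]
    return R[0]["pixels"] if R else None
def near(m,uv,r):
    yy,xx=np.mgrid[:420,:560]; return m&(np.hypot(xx-uv[0],yy-uv[1])<r)
hsv=[cv2.cvtColor(p["pixels"],cv2.COLOR_BGR2HSV) for p in P]
# cabinet
mc=[]
for p,h,uv in zip(P,hsv,((318,258),(211,203))):
    B=p["pixels"][...,0].astype(int); print("blue ch pct",np.percentile(B[uv[1]-40:uv[1]+40,uv[0]-45:uv[0]+45],[10,50,90]))
    m=near((B>85)&(h[...,1]<90),uv,95)
    n,l,st,_=cv2.connectedComponentsWithStats(m.astype(np.uint8)); mc.append(l==1+st[1:,4].argmax()); print(mc[-1].sum())
top=box(.15,.27,.15,.15); well=box(.06,.15,.15,.15)
c=[onz(P[1],(211.4,203),.15)[:2]]
q=[onz(P[1],(72/2.7+140,112/2.7+130),.15),onz(P[1],(331/2.7+140,140/2.7+130),.15)]
yaw=np.arctan2(*(q[0]-q[1])[[1,0]])-np.pi/2
cab,e=fit(P,mc,[top],[c[0][0],c[0][1],yaw],[well]); print("cab",cab,np.degrees(cab[2]),e)
for i in(0,1): print(" one view",fit(P[i:i+1],mc[i:i+1],[top],cab,[well]))
# mirror
mm=[]
for p,h,uv in zip(P,hsv,((211,167),(340,206))):
    b=near((h[...,0]>95)&(h[...,0]<130)&(h[...,1]>120),uv,26); r=reg(p,"mirror",uv)
    if r is not None: b|=r
    mm.append(b); print("mirror px",b.sum())
a=onz(P[1],(505/2.7+140,225/2.7+130),.04); b_=onz(P[1],(330.,211.),.06); 
sy=np.arctan2(*(onz(P[1],((476)/2.7+140,(213)/2.7+130),.04)-onz(P[1],(558/2.7+140,181/2.7+130),.04))[[1,0]])-np.pi/2
print("yaw guess",np.degrees(sy),a,b_)
for z0 in(.002,.008,.014):
    H=[box(.008,.064,.04,z0+.114),box(.014,.016,z0+.114,z0+.184)]
    x,e=fit(P,mm,H,[b_[0],b_[1],sy]); print("mirror",z0,x,np.degrees(x[2]),e)
# hook
hk=[]
for p,h,uv in zip(P,hsv,((322,253),(212,208))):
    m=near(((h[...,0]<6)|(h[...,0]>174))&(h[...,1]>170)&(h[...,2]>90),uv,25); x=np.argwhere(m); hk.append(m); print("red",len(x),x.mean(0)[::-1],x.min(0)[::-1],x.max(0)[::-1])
t,g=tri(P[0],np.argwhere(hk[0]).mean(0)[::-1],P[1],np.argwhere(hk[1]).mean(0)[::-1])
print("hook tri",t,g,"in cab",Rz(-cab[2])@(t-[cab[0],cab[1],0]))
np.savez("d.npz",cab=cab,mir=x); 
import pickle; pickle.dump((P,hk,mm,mc),open("d.pkl","wb"))
E
```

```text
blue ch pct [  1.  79. 100.]
5542
blue ch pct [ 34. 112. 141.]
4157
cab [ 0.55697712  0.10277668 -0.09115883] -5.223016166019102 0.27769643
 one view (array([ 0.55577503,  0.10329956, -0.09797963]), np.float32(0.15636277))
 one view (array([ 0.55722389,  0.1022234 , -0.09147093]), np.float32(0.11398554))
mirror px 631
mirror px 145
yaw guess 22.387721273869374 [ 0.54844905 -0.23580216  0.04      ] [ 0.55257324 -0.24196104  0.06      ]
mirror 0.002 [ 0.55791896 -0.2593716   0.42457478] 24.326342955537015 0.364882
mirror 0.008 [ 0.5577763  -0.25869757  0.41792832] 23.945528888546658 0.3641048
mirror 0.014 [ 0.5574191  -0.25851485  0.41942068] 24.031034531613 0.43023267
red 54 [322.68518519 253.27777778] [317 248] [328 258]
red 15 [211.66666667 209.86666667] [208 207] [215 211]
hook tri [0.53906214 0.10311557 0.12483945] 0.00223635745794289 in cab [-0.01787144 -0.00129336  0.12483945]
```

Request:
{"fn": "jog_arm", "kwargs": {"moves": [[[0,0,-1],-10.1,8.76],[[0,0,-1],-10.1,8.76],[[0,0,0],-10.1,8.76],[[0,0,0],-10.1,8.76],[[0,0,0],-10.1,8.76],[[0,0,0],-10.1,8.76],[[0,0,0],-10.1,8.76],[[0,0,0],-10.1,8.76],[[0,0,0],-10.1,8.76],[[0,0,0],0,8.76]]}}

```text
time_s: 2.25
tcp_pos: [0.2621, -0.622, 0.2466]
eef_rot: [-180.0, -0.0, -66.3]
contact_force: [-0.1, 0.4, -0.3]
gripper_width: 0.0874
gripper_force: 0.0
```

Request:
{"fn": "jog_arm", "kwargs": {"moves": [[[-2,-4,0],0,8.76],[[-2,-4,0],0,8.76],[[-2,-4,0],0,8.76],[[-2,-4,0],0,8.76],[[-2,-4,0],0,8.76],[[-2,-4,0],0,8.76],[[-2,-4,0],0,8.76],[[-2,-4,0],0,8.76],[[-2,-4,0],0,8.76],[[-2,-4,0],0,8.76],[[0,0,0],0,8.76],[[0,0,0],0,8.76]]}}

```text
time_s: 3.75
tcp_pos: [0.5476, -0.2778, 0.2465]
eef_rot: [180.0, 0.0, -66.4]
contact_force: [-0.4, -0.4, -0.7]
gripper_width: 0.0878
gripper_force: 0.0
```

```bash
cat >> h.py <<'E'
def delta(target,yaw):
    s=get_state(); r=np.radians(s["eef_rot"][2]); d=np.array(target)-s["tcp_pos"]
    y=(yaw-s["eef_rot"][2]+180)%360-180; print("t",s["time_s"],"tcp",np.round(s["tcp_pos"],4),"rot",np.round(s["eef_rot"],2),"F",np.round(s["contact_force"],2),"w",round(s["gripper_width"],4),"gf",round(s["gripper_force"],1))
    print("tool cm",np.round(100*np.array([d@[np.cos(r),np.sin(r),0],d@[np.sin(r),-np.cos(r),0],-d[2]]),2),"turn",round(-y,2))
E
python3 - <<'E'
from h import *
delta([.5578,-.2587,.149],-66.1)
E
```

```text
t 3.75 tcp [ 0.5476 -0.2778  0.2465] rot [179.98   0.   -66.37] F [-0.37 -0.44 -0.67] w 0.0878 gf 0.0
tool cm [-1.34 -1.7   9.75] turn -0.27
```

Request:
{"fn": "jog_arm", "kwargs": {"moves": [[[-1.34,-1.7,0],-0.3,8.76],[[0,0,3],0,8.76],[[0,0,3],0,8.76],[[0,0,3],0,8.76],[[0,0,0.75],0,8.76],[[0,0,0],0,8.76]]}}

```text
time_s: 4.5
tcp_pos: [0.5579, -0.259, 0.1494]
eef_rot: [180.0, -0.0, -66.0]
contact_force: [0.1, 0.6, -0.3]
gripper_width: 0.0877
gripper_force: 0.0
```

Run:
```python
from h import *
p=capture("scene"); cv2.imwrite("pics/g1.png",cv2.resize(p["pixels"][60:240,130:330],None,fx=3,fy=3,interpolation=2)); delta([.5578,-.2587,.149],-66.1)
```

```text
t 4.55 tcp [ 0.5584 -0.2591  0.1501] rot [-1.7995e+02 -6.0000e-02 -6.5970e+01] F [-0.35 -0.23  0.05] w 0.088 gf 0.0
tool cm [-0.06  0.04  0.11] turn 0.13
```

View pics/g1.png

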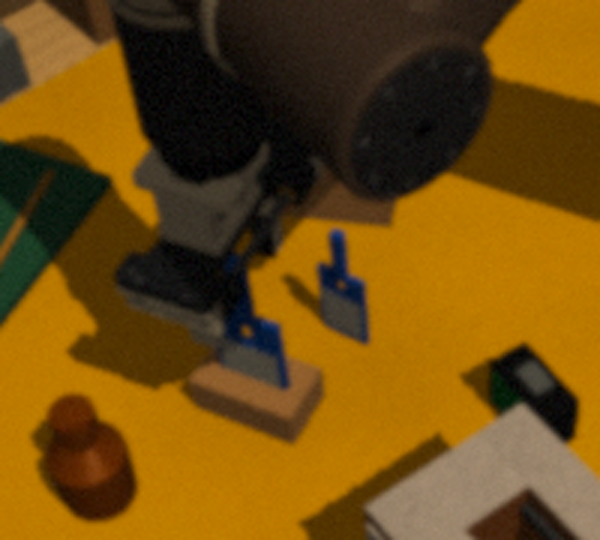

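The fingers straddle the handle of the large mirror (crop 240,280), so I'll close gently.

Request:
{"fn": "jog_arm", "kwargs": {"moves": [[[0,0,0],0,2],[[0,0,0],0,1],[[0,0,0],0,1],[[0,0,0],0,1],[[0,0,0],0,1],[[0,0,0],0,1],[[0,0,0],0,1],[[0,0,0],0,1]], "newtons": 8}}

```text
time_s: 5.55
tcp_pos: [0.5578, -0.2587, 0.149]
eef_rot: [180.0, 0.0, -65.9]
contact_force: [0.7, 0.4, 0.6]
gripper_width: 0.0139
gripper_force: 8.3
```

Request:
{"fn": "jog_arm", "kwargs": {"moves": [[[0,0,0],0,1],[[0,0,0],0,1],[[0,0,-0.5],0,1],[[0,0,-1],0,1],[[0,0,-1],0,1],[[0,0,-2],0,1],[[0,0,-3],0,1],[[0,0,-3],0,1],[[0,0,-3],0,1],[[0,0,-3],0,1],[[0,0,-3],0,1],[[0,0,0],0,1]], "newtons": 30}}

```text
time_s: 7.05
tcp_pos: [0.5588, -0.2592, 0.3478]
eef_rot: [-179.7, -0.2, -65.9]
contact_force: [0.3, 0.1, -1.6]
gripper_width: 0.0139
gripper_force: 30.0
```

Run:
```python
from h import *
import pickle
P,hk,mm,mc=pickle.load(open("d.pkl","rb"))
cab=np.load("d.npz")["cab"]; C=lambda v: Rz(cab[2])@np.array(v)+[cab[0],cab[1],0]
# hook fit: pad, shank, tip red hulls; y offset and x shift free
def hh(y): return [np.array([[a-.018,y+b,c+.123] for a in(-.006,0) for b in(-.012,.012) for c in(-.01,.01)]),
  box(.019,.006,.12,.126)+[-.018+.0095,y,0], box(.006,.006,.12,.135)+[-.018+.016,y,0]]
# in-image soft red, both views
for name,idx in(("both",(0,1)),("scene",(0,)),("top",(1,))):
    best=[]
    for y in np.arange(-.012,.0121,.001):
      for dx in(-.002,0,.002):
        c=0
        for i in idx:
            b,g,r=[P[i]["pixels"][...,k].astype(float) for k in range(3)]
            red=np.clip((r-1.6*g-30)/60,0,1); yy,xx=np.mgrid[:420,:560]; uv=((322,253),(212,208))[i]; red[np.hypot(xx-uv[0],yy-uv[1])>25]=0
            m=cv2.resize(render(P[i],[h+[dx,0,0] for h in hh(y)],cab).astype(np.float32),(560,420),interpolation=cv2.INTER_AREA); m=cv2.GaussianBlur(m,(0,0),.7)
            c+=np.abs(m-red).sum()/red.sum()
        best.append((round(c,3),round(y,3),dx))
    print(name,sorted(best)[:4])
print("hook y in cab; yaw",np.degrees(cab[2]))
# approach: mirror centre at cab x = -.018+.019+.004+.008 , y 0
delta(C([.013,0,.341]),np.degrees(cab[2])-90)
```

```text
both [(np.float64(3.454), np.float64(0.0), 0), (np.float64(3.472), np.float64(-0.001), 0), (np.float64(3.51), np.float64(0.001), 0), (np.float64(3.522), np.float64(-0.002), 0)]
scene [(np.float64(0.581), np.float64(0.0), -0.002), (np.float64(0.582), np.float64(0.001), -0.002), (np.float64(0.609), np.float64(-0.001), -0.002), (np.float64(0.61), np.float64(0.002), -0.002)]
top [(np.float64(2.798), np.float64(-0.002), 0), (np.float64(2.809), np.float64(-0.004), 0.002), (np.float64(2.81), np.float64(-0.005), 0.002), (np.float64(2.81), np.float64(-0.001), 0.002)]
hook y in cab; yaw -5.223016166019102
t 7.05 tcp [ 0.5588 -0.2592  0.3478] rot [-179.74   -0.21  -65.94] F [ 0.33  0.14 -1.62] w 0.0139 gf 30.0
tool cm [-32.49 -15.72   0.68] turn 29.28
```

Request:
{"fn": "jog_arm", "kwargs": {"moves": [[[-3.6,-1.7,0],0,1],[[-3.6,-1.7,0],0,1],[[-3.6,-1.7,0],0,1],[[-3.6,-1.7,0],0,1],[[-3.6,-1.7,0],0,1],[[-3.6,-1.8,0],0,1],[[-3.6,-1.8,0],0,1],[[-3.6,-1.8,0],0,1],[[-3.7,-2.0,0.7],0,1]]}}

```text
time_s: 8.18
tcp_pos: [0.5703, 0.1041, 0.3372]
eef_rot: [-180.0, 0.0, -65.9]
contact_force: [0.9, -1.1, -2.5]
gripper_width: 0.014
gripper_force: 30.0
```

Request:
{"fn": "jog_arm", "kwargs": {"moves": [[[0,0,0],9.8,1],[[0,0,0],9.8,1],[[0,0,0],9.7,1],[[0,0,0],0,1],[[0,0,0],0,1]]}}

```text
time_s: 8.8
tcp_pos: [0.5704, 0.1028, 0.3368]
eef_rot: [180.0, -0.0, -95.0]
contact_force: [0.6, 0.4, -2.9]
gripper_width: 0.0138
gripper_force: 30.0
```

```bash
cat >> h.py <<'E'
cab=np.array([0.55697712,0.10277668,-0.09115883]) 
def C(v): return Rz(cab[2])@np.array(v)+[cab[0],cab[1],0]
def incab(v): return Rz(-cab[2])@(np.array(v)-[cab[0],cab[1],0])
E
python3 - <<'E'
from h import *
P=[capture("scene"),capture("top")]; s=get_state(); print("tcp in cab",np.round(incab(s["tcp_pos"]),4))
delta(C([.013,0,.341]),np.degrees(cab[2])-90)
zb=s["tcp_pos"][2]-.141
H=[box(.008,.064,zb,zb+.114),box(.014,.016,zb+.114,zb+.14)]
x0=[*s["tcp_pos"][:2],np.radians(s["eef_rot"][2]+90)]
for i,n in enumerate(("scene","top")):
    p=P[i]; q=proj(p,C([.013,0,zb+.06]))[0]; print(n,"expect",q)
    a=np.array(q).astype(int); r0,c0=max(a[1]-75,0),max(a[0]-100,0)
    im=p["pixels"].copy()
    e=render(p,H,x0); ee=cv2.morphologyEx(cv2.resize(e,(560,420),interpolation=0),cv2.MORPH_GRADIENT,np.ones((2,2),np.uint8)); 
    R=regions_of(p,"mirror")
    for r in R: print(r["pixel"],r["confidence"],r["pixels"].sum())
    im2=im.copy(); im2[ee>0]=(0,255,0)
    cv2.imwrite(f"pics/in_{n}.png",np.hstack([cv2.resize(k[r0:r0+150,c0:c0+130],None,fx=3,fy=3,interpolation=2) for k in(im,im2)]))
import pickle; pickle.dump((P,s),open("in.pkl","wb"))
E
```

```text
tcp in cab [0.0135 0.0012 0.337 ]
t 8.9 tcp [0.5705 0.1028 0.337 ] rot [179.99   0.   -95.12] F [ 0.56  0.24 -1.23] w 0.0139 gf 30.0
tool cm [ 0.12  0.05 -0.4 ] turn 0.1
scene expect [315.64110985 229.81626326]
[241.0, 157.4] 0.59 442
[318.7, 230.0] 0.58 907
top expect [206.93319204 190.21721436]
[213.8, 210.5] 0.65 14
[217.4, 191.1] 0.39 49
[338.0, 243.2] 0.37 65
```

View pics/in_scene.png

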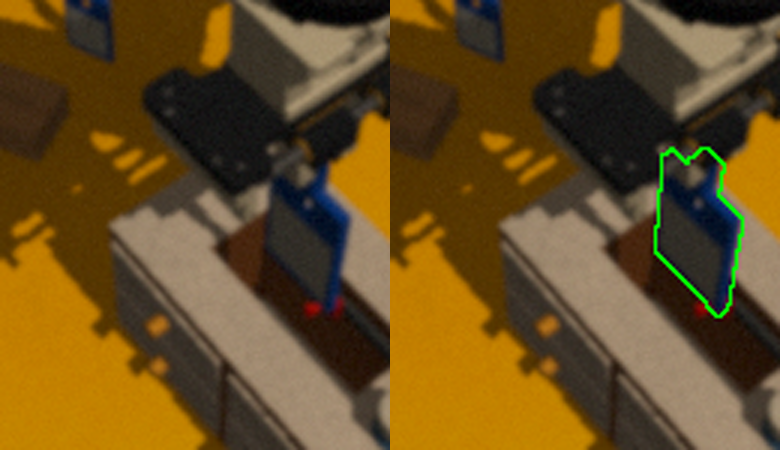

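The picture shows the mirror hanging over the well. Its lower corner is at crop (332,312) and the hook is behind it at (320,308), both close to the predicted outline. Next I'll refine the mirror's offset in the grip (y, z).

Run:
```python
from h import *
import pickle
P,s=pickle.load(open("in.pkl","rb")); p=P[0]
im=p["pixels"]; h=cv2.cvtColor(im,cv2.COLOR_BGR2HSV)
yaw=np.radians(s["eef_rot"][2]+90); t=s["tcp_pos"]
b,g,r=[im[...,k].astype(float) for k in range(3)]
blue=np.clip((b-1.3*r-10)/40,0,1)
yy,xx=np.mgrid[:420,:560]; blue[np.hypot(xx-318,yy-225)>45]=0
print("blue px",blue.sum())
# board blue frame outer edges: use filled closing (glass inside the frame)
m=(blue>.5).astype(np.uint8); n,l,st,_=cv2.connectedComponentsWithStats(m); m=(l==1+st[1:,4].argmax()).astype(np.uint8)
hull=np.zeros_like(m); R=[k for k in regions_of(capture("scene"),"mirror") if abs(k["pixel"][0]-318)<15]
reg=R[0]["pixels"]; print("reg",reg.sum())
M=(reg|(m>0)).astype(np.float32); M=cv2.resize(M,None,fx=K,fy=K,interpolation=1)
res=[]
for dy in np.arange(-.006,.0061,.001):
  for dz in np.arange(-.006,.0061,.001):
    o=Rz(yaw)@np.array([0,dy,0]); zb=t[2]-.141+dz
    q=render(p,[box(.008,.064,zb,zb+.114)],[t[0]+o[0],t[1]+o[1],yaw])
    # ignore region above board
    top=proj(p,[t[0],t[1],zb+.105])[0]
    cut=int(top[1]*K); res.append((np.abs(q-M)[cut:].sum()/K/K,round(dy,3),round(dz,3)))
print([tuple(np.round(k,4)) for k in sorted(res)[:8]])
print("tcp in cab",incab(get_state()["tcp_pos"]))
```

```text
blue px 228.6875
reg 858
[(np.float64(52.8789), np.float64(0.0), np.float64(0.001)), (np.float64(54.5859), np.float64(0.0), np.float64(0.002)), (np.float64(55.2793), np.float64(-0.001), np.float64(0.001)), (np.float64(55.4434), np.float64(0.0), np.float64(0.0)), (np.float64(55.5703), np.float64(-0.001), np.float64(0.0)), (np.float64(57.1328), np.float64(-0.001), np.float64(0.002)), (np.float64(57.3242), np.float64(0.0), np.float64(0.003)), (np.float64(58.4766), np.float64(-0.001), np.float64(-0.001))]
tcp in cab [0.0135335  0.00127899 0.33706204]
```

Request:
{"fn": "jog_arm", "kwargs": {"moves": [[[0.18,0,0],0.1,1],[[0,0,2],0,1],[[0,0,2],0,1],[[0,0,2],0,1],[[0,0,2],0,1],[[0,0,2],0,1],[[0,0,1.5],0,1],[[0,0,1.5],0,1],[[0,0,1],0,1],[[0,0,1],0,1],[[0,0,0],0,1],[[0,0,0],0,1]]}}

```text
time_s: 10.6
tcp_pos: [0.5707, 0.1011, 0.1875]
eef_rot: [-180.0, 0.0, -95.3]
contact_force: [0.2, -0.3, -1.7]
gripper_width: 0.0142
gripper_force: 30.0
```

Run:
```python
from h import *
s=get_state(); print("in cab",np.round(incab(s["tcp_pos"]),4)); delta(C([.013,-.0005,.1765]),np.degrees(cab[2])-90)
```

```text
in cab [ 0.0139 -0.0004  0.1875]
t 10.6 tcp [0.5707 0.1011 0.1875] rot [-1.7996e+02  1.0000e-02 -9.5340e+01] F [ 0.24 -0.29 -1.75] w 0.0142 gf 30.0
tool cm [0.01 0.09 1.1 ] turn -0.12
```

Request:
{"fn": "jog_arm", "kwargs": {"moves": [[[0,0,0.6],0,1],[[0,0,0.5],0,1],[[0,0.2,0],0,1],[[0,0.2,0],0,1],[[0,0.1,0],0,1],[[0,0,0],0,1],[[0,0,0],0,1]]}}

```text
time_s: 11.48
tcp_pos: [0.5655, 0.1015, 0.1762]
eef_rot: [-180.0, 0.0, -95.3]
contact_force: [-0.3, -0.2, -1.6]
gripper_width: 0.014
gripper_force: 30.0
```

Request:
{"fn": "jog_arm", "kwargs": {"moves": [[[0,0.1,0],0,1],[[0,0.1,0],0,1],[[0,0,0],0,1]]}}

```text
time_s: 11.85
tcp_pos: [0.5634, 0.1017, 0.176]
eef_rot: [180.0, -0.0, -95.3]
contact_force: [0.3, -0.3, -1.6]
gripper_width: 0.014
gripper_force: 30.0
```

Request:
{"fn": "jog_arm", "kwargs": {"moves": [[[0,0.1,0],0,1],[[0,0,0],0,1]]}}

```text
time_s: 12.1
tcp_pos: [0.5624, 0.1018, 0.1761]
eef_rot: [-180.0, 0.0, -95.3]
contact_force: [1.1, -0.9, -1.6]
gripper_width: 0.0135
gripper_force: 30.0
```

Request:
{"fn": "jog_arm", "kwargs": {"moves": [[[0,0.1,0],0,1],[[0,0,0],0,1]]}}

```text
time_s: 12.35
tcp_pos: [0.5614, 0.1019, 0.1761]
eef_rot: [180.0, 0.0, -95.3]
contact_force: [0.1, 0.4, -1.2]
gripper_width: 0.014
gripper_force: 30.0
```

Request:
{"fn": "jog_arm", "kwargs": {"moves": [[[0,0.1,0],0,1],[[0,0,0],0,1]]}}

```text
time_s: 12.6
tcp_pos: [0.5604, 0.102, 0.1761]
eef_rot: [180.0, -0.0, -95.3]
contact_force: [0.0, -0.2, -2.7]
gripper_width: 0.0137
gripper_force: 30.0
```

Request:
{"fn": "jog_arm", "kwargs": {"moves": [[[0,0.1,0],0,1],[[0,0,0],0,1]]}}

```text
time_s: 12.85
tcp_pos: [0.5594, 0.1021, 0.1761]
eef_rot: [180.0, 0.0, -95.3]
contact_force: [-0.4, -0.7, -1.3]
gripper_width: 0.0138
gripper_force: 30.0
```

Request:
{"fn": "jog_arm", "kwargs": {"moves": [[[0,0.1,0],0,1],[[0,0,0],0,1]]}}

```text
time_s: 13.1
tcp_pos: [0.5584, 0.1022, 0.1761]
eef_rot: [180.0, -0.0, -95.3]
contact_force: [0.2, -0.2, -1.7]
gripper_width: 0.0138
gripper_force: 30.0
```

Request:
{"fn": "jog_arm", "kwargs": {"moves": [[[0,0.1,0],0,1],[[0,0,0],0,1]]}}

```text
time_s: 13.35
tcp_pos: [0.5574, 0.1023, 0.1761]
eef_rot: [180.0, -0.0, -95.3]
contact_force: [0.5, 0.4, -1.8]
gripper_width: 0.0139
gripper_force: 30.0
```

Request:
{"fn": "jog_arm", "kwargs": {"moves": [[[0,0.1,0],0,1],[[0,0,0],0,1]]}}

```text
time_s: 13.6
tcp_pos: [0.5564, 0.1023, 0.1761]
eef_rot: [180.0, -0.0, -95.3]
contact_force: [0.5, 0.1, -1.7]
gripper_width: 0.014
gripper_force: 30.0
```

Run:
```python
from h import *
s=get_state(); print("in cab",np.round(incab(s["tcp_pos"]),4),s["contact_force"])
p=capture("scene"); q=capture("top")
cv2.imwrite("pics/eye1.png",np.hstack([cv2.resize(p["pixels"][195:315,255:355],(480,576),interpolation=2),cv2.resize(q["pixels"][180:240,180:210+20],(300,576))]))
```

```text
in cab [-0.0005 -0.0005  0.1761] [ 0.5022371   0.14499293 -1.71682125]
```

View pics/eye1.png

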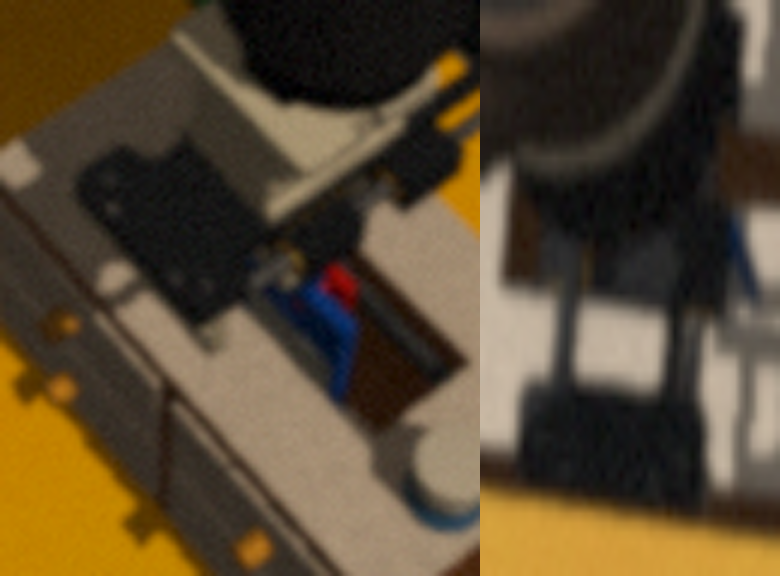

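The picture shows the board past where the tip would stop it (face 5 mm beyond the tip front), with no force. The hook lies behind the board near the eye's height, so the tip is in the eye. I'll go on in small steps.

Request:
{"fn": "jog_arm", "kwargs": {"moves": [[[0,0.1,0],0,1],[[0,0.1,0],0,1],[[0,0.1,0],0,1],[[0,0,0],0,1]]}}

```text
time_s: 14.2
tcp_pos: [0.5534, 0.1026, 0.1761]
eef_rot: [180.0, 0.0, -95.3]
contact_force: [-0.2, 0.3, -0.9]
gripper_width: 0.0141
gripper_force: 30.0
```

Request:
{"fn": "jog_arm", "kwargs": {"moves": [[[0,0.1,0],0,1],[[0,0.1,0],0,1],[[0,0,0],0,1]]}}

```text
time_s: 14.58
tcp_pos: [0.5514, 0.1028, 0.1761]
eef_rot: [180.0, 0.0, -95.3]
contact_force: [-0.1, 0.9, -1.6]
gripper_width: 0.014
gripper_force: 30.0
```

Request:
{"fn": "jog_arm", "kwargs": {"moves": [[[0,0.1,0],0,1],[[0,0.1,0],0,1],[[0,0,0],0,1]]}}

```text
time_s: 14.95
tcp_pos: [0.5494, 0.103, 0.1761]
eef_rot: [-180.0, 0.0, -95.3]
contact_force: [-0.6, -0.3, -2.7]
gripper_width: 0.0138
gripper_force: 30.0
```

Request:
{"fn": "jog_arm", "kwargs": {"moves": [[[0,0.1,0],0,1],[[0,0,0],0,1]]}}

```text
time_s: 15.2
tcp_pos: [0.5484, 0.1031, 0.1761]
eef_rot: [180.0, -0.0, -95.3]
contact_force: [-0.1, -0.3, -1.2]
gripper_width: 0.0135
gripper_force: 30.0
```

Request:
{"fn": "jog_arm", "kwargs": {"moves": [[[0,0.1,0],0,1],[[0,0.1,0],0,1],[[0,0,0],0,1]]}}

```text
time_s: 15.58
tcp_pos: [0.5464, 0.1033, 0.1761]
eef_rot: [-180.0, 0.0, -95.3]
contact_force: [0.5, -0.4, -1.5]
gripper_width: 0.0141
gripper_force: 30.0
```

Request:
{"fn": "jog_arm", "kwargs": {"moves": [[[0,0.1,0],0,1],[[0,0,0],0,1]]}}

```text
time_s: 15.82
tcp_pos: [0.5455, 0.1034, 0.1761]
eef_rot: [180.0, -0.0, -95.3]
contact_force: [-0.0, -0.3, -1.9]
gripper_width: 0.0139
gripper_force: 30.0
```

Request:
{"fn": "jog_arm", "kwargs": {"moves": [[[0,0.1,0],0,1],[[0,0,0],0,1]]}}

```text
time_s: 16.08
tcp_pos: [0.5445, 0.1035, 0.1761]
eef_rot: [-180.0, 0.0, -95.3]
contact_force: [-0.6, -0.6, -2.0]
gripper_width: 0.0138
gripper_force: 30.0
```

Request:
{"fn": "jog_arm", "kwargs": {"moves": [[[0,0.05,0],0,1],[[0,0.05,0],0,1],[[0,0,0],0,1]]}}

```text
time_s: 16.45
tcp_pos: [0.5435, 0.1036, 0.1761]
eef_rot: [-180.0, 0.0, -95.3]
contact_force: [-0.4, -0.3, -2.3]
gripper_width: 0.0142
gripper_force: 30.0
```

Request:
{"fn": "jog_arm", "kwargs": {"moves": [[[0,0.05,0],0,1],[[0,0,0],0,1]]}}

```text
time_s: 16.7
tcp_pos: [0.5431, 0.1036, 0.1761]
eef_rot: [-180.0, 0.0, -95.3]
contact_force: [0.5, 0.3, -2.3]
gripper_width: 0.014
gripper_force: 30.0
```

Request:
{"fn": "jog_arm", "kwargs": {"moves": [[[0,0.05,0],0,1],[[0,0,0],0,1]]}}

```text
time_s: 16.95
tcp_pos: [0.543, 0.1037, 0.1762]
eef_rot: [-179.9, 0.0, -95.3]
contact_force: [3.5, -1.3, -2.9]
gripper_width: 0.0136
gripper_force: 30.0
```

Pad contact came exactly where it was expected, with the eye centre at rail x=4. I'll back off to 6.5 and centre on the hook in y by feel.

Request:
{"fn": "jog_arm", "kwargs": {"moves": [[[0,-0.15,0],0,1],[[0,-0.15,0],0,1],[[0.1,0,0],0,1],[[0,0,0],0,1]]}}

```text
time_s: 17.45
tcp_pos: [0.5453, 0.1023, 0.176]
eef_rot: [180.0, -0.0, -95.4]
contact_force: [-0.1, -0.6, -2.1]
gripper_width: 0.014
gripper_force: 30.0
```

Request:
{"fn": "jog_arm", "kwargs": {"moves": [[[0.05,0,0],0,1],[[0,0,0],0,1]]}}

```text
time_s: 17.7
tcp_pos: [0.5453, 0.1019, 0.1761]
eef_rot: [180.0, 0.0, -95.4]
contact_force: [0.7, 0.5, -1.7]
gripper_width: 0.0142
gripper_force: 30.0
```

Request:
{"fn": "jog_arm", "kwargs": {"moves": [[[0.05,0,0],0,1],[[0,0,0],0,1]]}}

```text
time_s: 17.95
tcp_pos: [0.5453, 0.1014, 0.1761]
eef_rot: [180.0, -0.0, -95.4]
contact_force: [0.6, 0.0, -1.6]
gripper_width: 0.0143
gripper_force: 30.0
```

Request:
{"fn": "jog_arm", "kwargs": {"moves": [[[0.05,0,0],0,1],[[0,0,0],0,1]]}}

```text
time_s: 18.2
tcp_pos: [0.5453, 0.1009, 0.1761]
eef_rot: [180.0, 0.0, -95.4]
contact_force: [0.2, -0.5, -1.7]
gripper_width: 0.0136
gripper_force: 30.0
```

Request:
{"fn": "jog_arm", "kwargs": {"moves": [[[0.05,0,0],0,1],[[0,0,0],0,1]]}}

```text
time_s: 18.45
tcp_pos: [0.5452, 0.1003, 0.1761]
eef_rot: [-180.0, -0.0, -95.4]
contact_force: [0.4, 0.7, -0.7]
gripper_width: 0.0137
gripper_force: 30.0
```

Request:
{"fn": "jog_arm", "kwargs": {"moves": [[[0.05,0,0],0,1],[[0,0,0],0,1]]}}

```text
time_s: 18.7
tcp_pos: [0.5452, 0.1001, 0.1761]
eef_rot: [-180.0, 0.0, -95.4]
contact_force: [-0.3, -0.0, -1.7]
gripper_width: 0.0139
gripper_force: 30.0
```

Request:
{"fn": "jog_arm", "kwargs": {"moves": [[[0.03,0,0],0,1],[[0,0,0],0,1]]}}

```text
time_s: 18.95
tcp_pos: [0.5452, 0.0999, 0.1761]
eef_rot: [-180.0, 0.0, -95.4]
contact_force: [-0.6, 2.9, -2.5]
gripper_width: 0.0134
gripper_force: 30.0
```

Request:
{"fn": "jog_arm", "kwargs": {"moves": [[[-0.16,0,0],0,1],[[-0.15,0,0],0,1],[[0,0,0.2],0,1],[[0,0,0.2],0,1],[[0,0,0.2],0,1],[[0,0,0.2],0,1],[[0,0,0],0,1]]}}

```text
time_s: 19.82
tcp_pos: [0.5453, 0.1026, 0.1678]
eef_rot: [180.0, -0.0, -95.4]
contact_force: [0.3, 0.0, -1.5]
gripper_width: 0.0138
gripper_force: 30.0
```

Request:
{"fn": "jog_arm", "kwargs": {"moves": [[[0,0,0.1],0,1],[[0,0,0.1],0,1],[[0,0,0],0,1]]}}

```text
time_s: 20.2
tcp_pos: [0.5454, 0.1027, 0.166]
eef_rot: [180.0, 0.0, -95.4]
contact_force: [0.8, 0.2, -3.0]
gripper_width: 0.0139
gripper_force: 30.0
```

Request:
{"fn": "jog_arm", "kwargs": {"moves": [[[0,0,0.1],0,1],[[0,0,0],0,1]]}}

```text
time_s: 20.45
tcp_pos: [0.5454, 0.1026, 0.165]
eef_rot: [180.0, -0.0, -95.4]
contact_force: [0.8, -0.1, -1.2]
gripper_width: 0.014
gripper_force: 30.0
```

Request:
{"fn": "jog_arm", "kwargs": {"moves": [[[0,0,0.05],0,1],[[0,0,0],0,1]]}}

```text
time_s: 20.7
tcp_pos: [0.5454, 0.1027, 0.1645]
eef_rot: [180.0, 0.0, -95.4]
contact_force: [-0.3, 0.1, -1.3]
gripper_width: 0.0141
gripper_force: 30.0
```

Request:
{"fn": "jog_arm", "kwargs": {"moves": [[[0,0,0.05],0,1],[[0,0,0],0,1]]}}

```text
time_s: 20.95
tcp_pos: [0.5455, 0.1026, 0.164]
eef_rot: [180.0, -0.0, -95.3]
contact_force: [-0.5, 0.2, -1.6]
gripper_width: 0.0136
gripper_force: 30.0
```

Request:
{"fn": "jog_arm", "kwargs": {"moves": [[[0,0,0.05],0,1],[[0,0,0],0,1]]}}

```text
time_s: 21.2
tcp_pos: [0.5454, 0.1027, 0.1635]
eef_rot: [180.0, -0.0, -95.4]
contact_force: [-0.8, 0.2, -1.1]
gripper_width: 0.0139
gripper_force: 30.0
```

Request:
{"fn": "jog_arm", "kwargs": {"moves": [[[0,0,0.05],0,1],[[0,0,0],0,1]]}}

```text
time_s: 21.45
tcp_pos: [0.5454, 0.1027, 0.163]
eef_rot: [180.0, -0.0, -95.4]
contact_force: [0.2, 0.1, -2.0]
gripper_width: 0.0139
gripper_force: 30.0
```

Request:
{"fn": "jog_arm", "kwargs": {"moves": [[[0,0,0.05],0,1],[[0,0,0],0,1]]}}

```text
time_s: 21.7
tcp_pos: [0.5455, 0.1027, 0.1628]
eef_rot: [-180.0, 0.0, -95.3]
contact_force: [-0.5, -0.2, 0.6]
gripper_width: 0.0143
gripper_force: 30.0
```

Request:
{"fn": "jog_arm", "kwargs": {"moves": [[[0,0,0.05],0,1],[[0,0,0],0,1]]}}

```text
time_s: 21.95
tcp_pos: [0.5456, 0.1027, 0.1627]
eef_rot: [-180.0, 0.0, -95.3]
contact_force: [-2.3, -0.5, 4.6]
gripper_width: 0.0139
gripper_force: 30.0
```

Request:
{"fn": "jog_arm", "kwargs": {"moves": [[[0,0,0.03],0,1],[[0,0,0],0,1]]}}

```text
time_s: 22.2
tcp_pos: [0.5456, 0.1027, 0.1626]
eef_rot: [-180.0, 0.0, -95.3]
contact_force: [-3.3, 0.3, 7.0]
gripper_width: 0.0139
gripper_force: 30.0
```

The hook carries the mirror (+7 N up). I'll relieve the load and let go.

Request:
{"fn": "jog_arm", "kwargs": {"moves": [[[0,0,-0.08],0,1],[[0,0,0],0,1],[[0,0,0],0,1]], "newtons": 5}}

```text
time_s: 22.58
tcp_pos: [0.5456, 0.1027, 0.1627]
eef_rot: [-180.0, 0.0, -95.3]
contact_force: [-1.6, -0.1, 3.5]
gripper_width: 0.0142
gripper_force: 5.0
```

Request:
{"fn": "jog_arm", "kwargs": {"moves": [[[0,0,0],0,1.6],[[0,0,0],0,1.8],[[0,0,0],0,2.2],[[0,0,0],0,3],[[0,0,0],0,4],[[0,0,0],0,4],[[0,0,0],0,4]]}}

```text
time_s: 23.45
tcp_pos: [0.5455, 0.1027, 0.1626]
eef_rot: [-180.0, 0.0, -95.4]
contact_force: [0.2, 0.1, 0.1]
gripper_width: 0.0397
gripper_force: 0.0
```

Run:
```python
from h import *
p=capture("scene")
cv2.imwrite("pics/rel.png",cv2.resize(p["pixels"][195:315,255:355],(480,576),interpolation=2))
delta([0.5454,.1027,.163],-95.4)
```

```text
t 23.5 tcp [0.5454 0.1027 0.1626] rot [180.     0.   -95.35] F [0.33 0.29 0.21] w 0.0397 gf 0.0
tool cm [-0.    0.   -0.04] turn 0.05
```

View pics/rel.png

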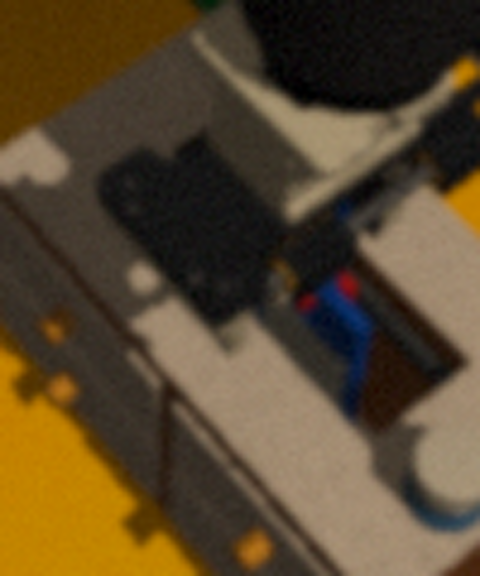

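The picture shows the mirror hanging free, with the red tip in front of the board at crop (305,300) and the pad behind it at (347,285). The fingers are clear on both sides, so I'll rise straight up and look.

Request:
{"fn": "jog_arm", "kwargs": {"moves": [[[0,0,-0.5],0,4],[[0,0,-1],0,4],[[0,0,-2],0,4],[[0,0,-3],0,4],[[0,0,-4],0,4],[[0,0,-4],0,4],[[0,0,0],0,4],[[0,0,0],0,4],[[0,0,0],0,4]]}}

```text
time_s: 24.62
tcp_pos: [0.545, 0.1025, 0.3067]
eef_rot: [179.9, -0.0, -95.4]
contact_force: [0.2, -0.1, 0.2]
gripper_width: 0.0399
gripper_force: 0.0
```

Run:
```python
from h import *
p=capture("scene")
cv2.imwrite("pics/fin.png",cv2.resize(p["pixels"][195:315,255:355],(480,576),interpolation=2))
```

```text
(no output)
```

View pics/fin.png

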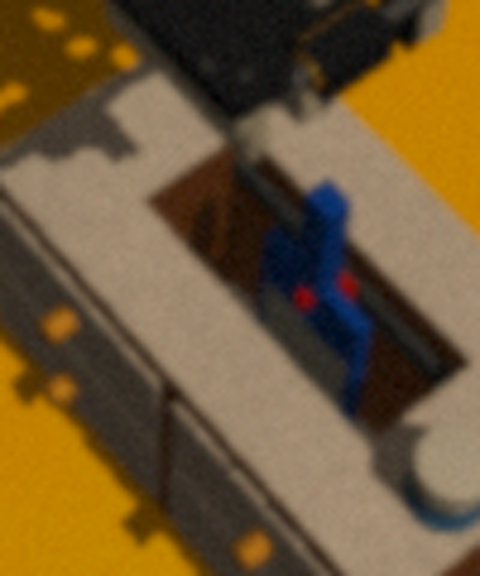

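The mirror hangs upright by its eye, with the red tip showing through the front at crop (305,298).

```bash
python3 -c "
from h import *
print(close_job())"
```

```text
the job is handed in; nothing more can be done
None
```

The large blue mirror hangs upright by its eye on the red hook, released and clear of the fingers; the job was handed in at about 25 s of the 72 s allowed, but the hand-in returned no verdict.

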